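Seat the tonearm pillar in its splined base and keep it pressed

TASK

Take the tonearm pillar (the post with the block-shaped head and the cross tube) out of the parts stand, turn it until the four splines of its stem mesh with the slots of the arm base on the turntable, and slide it fully home, pressing the sprung ring all the way down. The spring pushes it back up, so finish while still holding the pillar pressed home; nothing is let go. Leave the other posts and the other things on the bench where they are.

Things in the scene. Friction and masses are not known exactly. Their poses are not given: they have to be found in the camera images.
- pillar: Tonearm pillar, bare metal, 0.11-0.21 kg, hanging upright by its flange in a hole of the stand. Origin: centre of the flange's underside, z up its axis. Flange 46 mm across, z 0 to 6 mm; neck 20 mm thick, z 6 to 16; head block 34 mm along x, 26 mm along y, z 16 to 46 (grip its flats, closing along y); 10 mm cross tube along x at z = 38, from x = -27 to +39 mm.
- spline_foot (a point): Point on the pillar's axis at the lower end of its splines, 18 mm below the body's origin, same axes. The four splines (5 mm wide fins along +-x and +-y, 20 mm tip to tip) run from here up to the flange; the round core, 12 mm thick, stands out 16 mm farther below as a nose, tapering over its last 6 mm to 6 mm. Fits the collar in any quarter turn.
- armbase: Arm base fixed on the turntable's black overhanging board. Origin on its axis at the board's top, 70 mm above the bench, z up. Foot 72 mm across with four screwed lugs (to 56 mm out) along +-x and +-y, in line with the collar's slots; housing 52 mm across up to z = 30. Turntable (plinth 340 x 420 mm, platter 296 mm across, top 101 mm above the bench) lies on its left, platter edge 79 mm from the axis.
- collar_mouth (a point): Centre of the collar's rim, 112 mm above the bench, axes as the armbase. Bore 15 mm wide crossed by two slots 7.4 mm wide, 24 mm long, along x and y, 22 mm deep with free room below: 1.2 mm play a side, about 0.1 rad of turn. With the pillar home its origin is 2 mm above this point; if the splines do not mesh it stops 18 mm above.
- thrust_ring (a joint): Travel of the sprung steel ring around the collar (32 mm inside, 42 mm outside) on which the flange presses: 0 = up, its top 8 mm above the collar's rim; 0.006 m = fully down at its stop, top 2 mm above the rim. The spring pushes up with 5 N at 0 and 11 N at the bottom, more than the pillar's weight.
- stand: Fixed black parts stand: plate 64 mm along x, 225 mm along y, 8 mm thick, its top 70 mm above the bench, on two end legs. Origin on the bench under its centre. Three round holes 27 mm wide at y = -75, 0 and +75 mm, each holding one post by its flange; the pillar may be in any of them.
- rest_post: a plain aluminium post hanging in the stand: flange 36 mm across, round upright 16 mm thick, its top 40 mm above the stand's plate. Bystander. Origin: centre of the flange's underside, z up
- lift_post: a thin aluminium post hanging in the stand: flange 36 mm across, round upright 10 mm thick with a 24 mm disc on top, 30 mm above the plate. Bystander. Origin: centre of the flange's underside, z up
- solvent_a: square pale pink bottle 62 x 62 mm with a steel pump cap, 116 mm tall, standing on the bench. Bystander. Origin: centre of its underside
- solvent_b: a second bottle like solvent_a. Bystander. Origin: centre of its underside
- counterweight: round steel weight 42 mm across, 30 mm tall, on the bench. Bystander. Origin: centre of its underside
- screwdriver: screwdriver 150 mm long lying on the bench. Bystander
Things that resemble listed ones, but are neither listed nor needed, are in the scene too. What is shaped like the pillar but green or yellow is not meant.

How it is judged:
By the outcome, as a careful person would: the job done as asked, in the order asked, and still so for the second after the job is handed in, while the arm keeps its last pose, push and grip.
It also fails if it takes over 32 s, if anything falls off the work surface, if the arm or the gripper's body presses on something with over 40 N, if the wrist force passes 120 N, or if a joint passes its speed limit or range.

ROBOT

A 6-joint arm with a two-finger parallel gripper is mounted at the origin on the work surface. World frame = base frame: x ahead of the robot, y to its left, z up, the work surface at z = 0. Lengths are in m, angles in degrees, forces in N, time in s.
With the tool pointing down it reaches from about 0.25 to 0.8 m from the base axis. Payload 8.5 kg.
Tool frame: the origin (TCP) lies midway between the tips of the shut fingers; the grasp point (between the pads) lies 19 mm behind it; z points along the fingers, y is the line along which they close (so a half turn about z gives the same grasp; the last joint's range is limited). The gripper opens to 85 mm and grips with 20 to 120 N. Pads are 22 mm wide; open, the fingers measure 114 mm over their backs; the gripper's body (76 mm by 85 mm) begins 54 mm behind the grasp point. The pads swing forward as they close: fully open they stand 13 mm farther back than shut.
Start: joints at [65.088, 13.648, -0.773, 75.585, 0, 90], TCP at [0.221, 0.476, 0.231] pointing down, gripper open.
Joint ranges: [-152.45, 152.45], [-59.26, 108.67], [-65.41, 83.53], [-104.44, 129.93], [-82.83, 76.93], [-180, 180]. Speed limits (degrees/s): [127.2, 127.2, 159.86, 180, 180, 180].

INTERFACE

Orientations are given as [roll, pitch, yaw] about the fixed x, y, z axes, in that order (R = Rz(yaw) Ry(pitch) Rx(roll)).
In Python, from workcell import read_state, snapshot, manip gives the robot as it stands.
- The arm moves only by the shell command python3 -m handwheel 'ROWS' [OPENING] [FORCE]. ROWS is JSON, a list of rows, each an object of numbers: "tx", "ty", "tz": the shift along the tool's x, y, z normalised to -1 to 1, where 1 is 50 mm; "roll": the turn about the tool's z normalised to -1 to 1, where 1 is 0.15 rad. In form: [{"tx": .., "ty": .., "tz": .., "roll": ..}, ...]. A call has 1 to 12 rows; each row shifts and turns the commanded pose from where the row before left it, along the tool's axes as they then stand; what a row does not reach is not made up. A row lasts 1/10 s, in which the tool goes at most 50 mm and 8.59 degrees, less where a joint would pass 70% of its speed; a pose out of reach is approached as far as the arm can. A call with a number of a shift or a turn outside -1 to 1 is refused whole. A call with a gripper value outside its range is refused whole. OPENING is the opening, from 0 (shut) to 1 (fully open), set as the call begins (- or left out, the last holds). The fingers move at their own pace and stop on an object; FORCE is the grip in N (left out, the last holds). Time passes only in rows, so rows that do not move let the fingers close. It gives the time, the measured TCP pose, the force, the opening and the grip force at its end, in the units of the state.
- read_state(): the state, without advancing time (a new reading comes with each control period).
- snapshot(name): name is "scene" or "top" or "wrist"; returns a dict with "image" (480x640x3 uint8, red, green, blue), "z_map" (480x640 float32, m along the optical axis (not along the pixel's ray), 0 where there is no reading), "fx", "fy", "cx", "cy" (pixels), "xyz" and "orientation" of the camera in the world. Camera axes: x right, y up, looking along -z (the intrinsics and any distortion apply to the point x, -y, -z); pixel columns grow to the right and rows downward; lengths in m; the calibration is good to about 2 mm. A picture is of the moment at which its call begins.
- manip.finish_job(): hands the job in; it is judged then, once.
The state is a dict: "time_s": time; "q": joint angles; "qvel": joint speeds; "tau": joint torques, N m; "eef_pos": TCP position; "tool_rot": TCP orientation; "force": force on the tool from outside, world axes, zero at the start; "torque": the same for the moment, N m; "width": opening from 0.0 (shut) to 1.0 (fully open); "finger_force": force on a finger pad.
Only numpy, scipy, OpenCV 4.12 (cv2) and the standard library are available. Lean on these libraries where they do the work, as an engineer would, in place of code of your own. Each camera call takes 0.05 s, during which the arm holds its last target. There are 200 camera calls.

## Working session

There is one attempt and no reset: what is moved stays moved. The work goes in short steps, Python scripts to look and compute and a shell command to move; the robot and the scene stay as the last step left them, time stands still between calls to the robot, and variables do not carry over. Pictures are saved under pics/ and viewed, at most 10 in all, crops included, and the job is handed in when it is done.

```bash
mkdir -p pics; cat > h.py <<'E'
import numpy as np, cv2
from workcell import read_state, snapshot, manip
from scipy.spatial.transform import Rotation as R
def snap(n):
    s=snapshot(n); return s
def rot(s):
    o=np.array(s["orientation"],float)
    return o if o.shape==(3,3) else R.from_euler('xyz',o,degrees=True).as_matrix()
def cloud(s):
    z=s["z_map"]; v,u=np.mgrid[0:480,0:640]
    p=np.stack([(u-s["cx"])/s["fx"]*z,-(v-s["cy"])/s["fy"]*z,-z],-1)
    return p@rot(s).T+np.array(s["xyz"])
def save(s,n): cv2.imwrite("pics/"+n,s["image"][:,:,::-1])
E
python3 - <<'E'
from h import *
print(read_state())
for n in("top","scene"):
    s=snap(n); save(s,n+"0.png"); np.save(n+"0.npy",cloud(s)); print({k:v for k,v in s.items() if k not in("image","z_map")})
E
```

```text
{'time_s': 0.0, 'q': array([ 6.50890899e+01,  1.36811464e+01, -8.16213606e-01,  7.55838423e+01,
       -1.24242894e-03,  8.99979460e+01]), 'qvel': array([ 0.09437666, -0.04158833, -0.08539334,  0.03462804, -0.04136685,
        0.02543879]), 'tau': array([-6.53692200e-05, -5.38771677e+01,  3.46440446e+01,  1.83778221e-02,
        1.85287413e-04,  2.15904286e-06]), 'eef_pos': array([0.22096966, 0.47578534, 0.23068084]), 'tool_rot': array([-1.79918798e+02,  1.23951673e-03,  1.55091146e+02]), 'force': array([-0.44457629,  0.7116933 , -0.45312755]), 'torque': array([-0.02365468,  0.02227391,  0.0119846 ]), 'finger_force': 0.0, 'width': 1.0000490610375945}
{'fx': 520.4343368206752, 'fy': 520.4343368206752, 'cx': 325.3743021148499, 'cy': 244.05918016232062, 'xyz': array([ 0.36289545, -0.12662718,  1.06363125]), 'orientation': array([  9.67552608,  -0.30478916, -88.42013322])}
{'fx': 460.2050647305895, 'fy': 460.2050647305895, 'cx': 315.2758271262866, 'cy': 238.08592869060288, 'xyz': array([ 0.92427069, -0.27939117,  0.71204314]), 'orientation': array([34.63275475,  0.45759842, 66.63851975])}
```

View pics/top0.png

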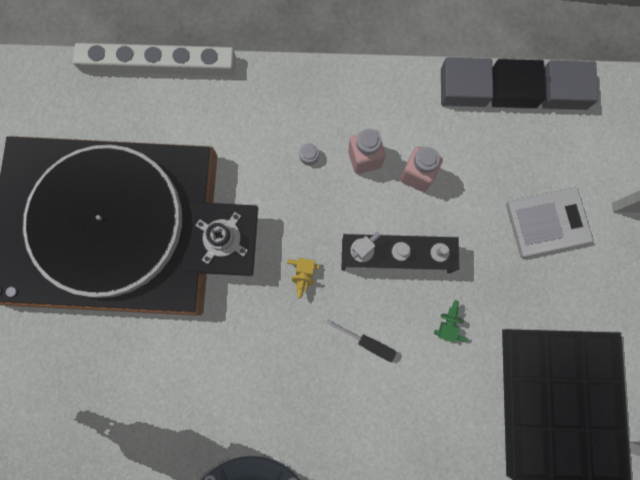

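View pics/scene0.png

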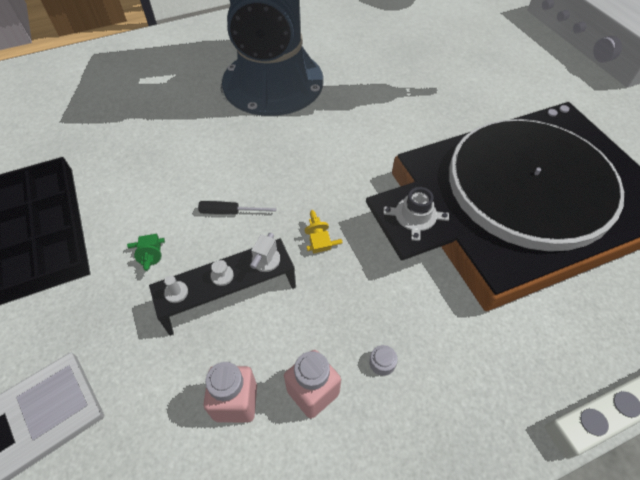

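The top view shows the pillar at about (363,250) in the stand's left hole, with its tube toward (378,237). The arm base is at (220,238). The yellow (303,275) and green (452,325) lookalikes lie on the bench.

```bash
python3 - <<'E'
from h import *
im=cv2.imread("pics/top0.png"); c=np.load("top0.npy")
a=cv2.resize(im[200:275,183:258],(400,400),interpolation=2); b=cv2.resize(im[212:287,328:403],(400,400),interpolation=2)
cv2.imwrite("pics/crop.png",np.hstack([a,b]))
for n,(u0,u1,v0,v1,z0,z1) in dict(head=(340,390,225,275,.1,.125),tube=(340,390,225,275,.095,.112),ring=(195,250,215,265,.108,.13),board=(180,262,200,280,.066,.073),stand=(335,465,225,275,.066,.073)).items():
    p=c[v0:v1,u0:u1].reshape(-1,3); p=p[(p[:,2]>z0)&(p[:,2]<z1)]
    r=cv2.minAreaRect((p[:,:2]*1000).astype(np.float32)); print(n,len(p),p.mean(0).round(4),np.median(p[:,2]).round(4),np.round(r[0],1),np.round(r[1],1),round(r[2],1))
E
```

```text
head 355 [ 0.5232 -0.2001  0.113 ] 0.1134 [ 525.5 -202.3] [26.3 65.2] 43.2
tube 116 [ 0.525  -0.203   0.1089] 0.1096 [ 525.6 -202.2] [26.3 65.2] 43.6
ring 288 [0.5384 0.0742 0.1151] 0.1162 [538.4  73.8] [40.7 40.4] 8.0
board 3963 [0.5372 0.0846 0.0688] 0.0687 [537.8  81.9] [156.4 151.6] 2.6
stand 2674 [ 0.5207 -0.2782  0.0689] 0.0687 [ 521.9 -273.3] [224.5  64.8] 90.0
```

View pics/crop.png

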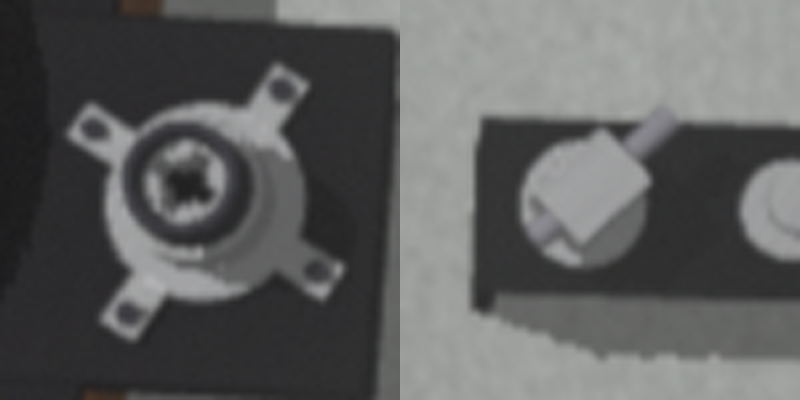

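The crops show the lugs as an X at (95,130), (283,90), (320,270) and (130,312), turned about 57° mod 90. The pillar's yaw is about -47°, with its long tube end up and to the right. I'll look at the collar from above on the way to the pillar.

```bash
python3 -m handwheel '[{"tx":-0.4,"ty":-0.2,"tz":-0.1},{"tx":-0.8,"ty":-0.4,"tz":-0.1},{"tx":-0.8,"ty":-0.4,"tz":-0.1},{"tx":-0.8,"ty":-0.4,"tz":-0.1},{"tx":-0.8,"ty":-0.4,"tz":-0.1},{"tx":-0.8,"ty":-0.4,"tz":-0.1},{"tx":-0.8,"ty":-0.4,"tz":-0.1},{"tx":-0.8,"ty":-0.4,"tz":-0.1},{"tx":-0.8,"ty":-0.4,"tz":-0.1},{"tx":-0.8,"ty":-0.4,"tz":-0.1},{"tx":-0.8,"ty":-0.4},{"tx":-0.4,"ty":-0.2}]' 1
cat > base.py <<'E'
from h import *
import sys
s=snap("wrist"); save(s,sys.argv[1]); c=cloud(s); np.save("w.npy",c)
st=read_state(); print(st["eef_pos"],st["tool_rot"],st["q"][5],s["xyz"],s["orientation"])
p=c.reshape(-1,3); near=np.hypot(p[:,0]-.538,p[:,1]-.074)<.09; p=p[near]
for n,z0,z1 in(("ring",.115,.13),("lug",.0725,.085),("board",.066,.0715)):
    q=p[(p[:,2]>z0)&(p[:,2]<z1)]
    if len(q)<10: print(n,len(q)); continue
    (x,y),rad=cv2.minEnclosingCircle((q[:,:2]*1000).astype(np.float32)); print(n,len(q),q.mean(0).round(4),x,y,rad)
E
python3 base.py w1.png
```

```text
[0.22102032 0.47587299 0.23082265] [-1.79937296e+02 -9.56302984e-04  1.55087121e+02] 89.9996971127472 [0.14491633 0.51154373 0.37326893] [-18.79776437   0.07336477  65.06307661]
ring 0
lug 0
board 0invalid input at $[0]: expected keys tx, ty, tz, roll
```

View pics/w1.png

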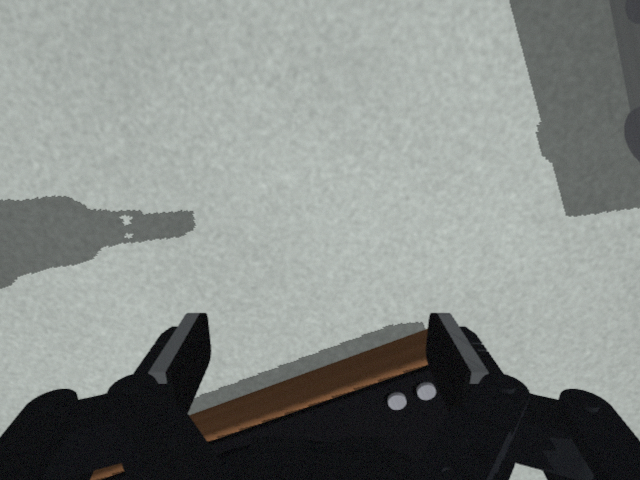

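The wrist view shows the bench, the plinth edge and the fingers at the bottom. The move was refused because every row needs all four keys.

```bash
python3 -m handwheel '[{"tx":-0.4,"ty":-0.2,"tz":-0.1,"roll":0},{"tx":-0.8,"ty":-0.4,"tz":-0.1,"roll":0},{"tx":-0.8,"ty":-0.4,"tz":-0.1,"roll":0},{"tx":-0.8,"ty":-0.4,"tz":-0.1,"roll":0},{"tx":-0.8,"ty":-0.4,"tz":-0.1,"roll":0},{"tx":-0.8,"ty":-0.4,"tz":-0.1,"roll":0},{"tx":-0.8,"ty":-0.4,"tz":-0.1,"roll":0},{"tx":-0.8,"ty":-0.4,"tz":-0.1,"roll":0},{"tx":-0.8,"ty":-0.4,"tz":-0.1,"roll":0},{"tx":-0.8,"ty":-0.4,"tz":-0.1,"roll":0},{"tx":-0.8,"ty":-0.4,"tz":0,"roll":0},{"tx":-0.4,"ty":-0.2,"tz":0,"roll":0}]' 1
python3 -m handwheel '[{"tx":0,"ty":0,"tz":0,"roll":0},{"tx":0,"ty":0,"tz":0,"roll":0}]'
python3 base.py w2.png
```

```text
time_s: 1.35
eef_pos: [0.5292, 0.0885, 0.281]
tool_rot: [-180.0, 0.0, 155.0]
force: [1.1, 0.1, 0.1]
width: 0.998
finger_force: 0.0
time_s: 1.55
eef_pos: [0.5273, 0.091, 0.2808]
tool_rot: [-180.0, -0.1, 155.0]
force: [0.1, 1.2, -0.3]
width: 1.0
finger_force: 0.0
[0.52699573 0.09156808 0.28103281] [-1.79980795e+02 -5.15042924e-02  1.55078448e+02] 34.770749604910904 [0.45137865 0.12664408 0.42345387] [-1.87348844e+01  2.96492022e-02  6.49893219e+01]
ring 856 [0.537  0.0738 0.1193] 537.4930419921875 73.62791442871094 20.915531158447266
lug 3125 [0.531  0.0795 0.0747] 539.9168701171875 91.54548645019531 73.63587951660156
board 14880 [0.532  0.0862 0.0697] 538.0115356445312 74.03729248046875 89.9600601196289
```

View pics/w2.png

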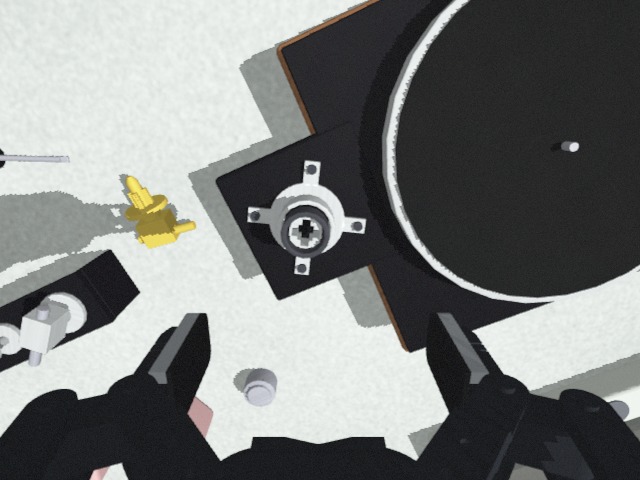

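The wrist view shows the arm base with screws at (311,169), (255,216), (358,226) and (301,268). The collar's slots are at (305,232).

```bash
python3 - <<'E'
from h import *
c=np.load("w.npy")
P=[np.median(c[v-2:v+3,u-2:u+3].reshape(-1,3),0) for u,v in((311,169),(358,226),(301,268),(255,216))]
P=np.array(P); print(P.round(4),P.mean(0).round(4))
for i in(0,1):
    d=P[i]-P[i+2]; print(np.degrees(np.arctan2(d[1],d[0]))%90)
# lug mask fit: points in annulus 38..58mm
p=c.reshape(-1,3); o=np.array([.5378,.0738]); r=p[:,:2]-o; rr=np.hypot(*r.T)
m=(rr>.042)&(rr<.056)&(p[:,2]>.0715)&(p[:,2]<.085); a=np.arctan2(r[m,1],r[m,0])
print(m.sum(),np.degrees(np.angle(np.exp(4j*a).mean()))/4%90)
ph=c[290:370,0:95].reshape(-1,3); ph=ph[(ph[:,2]>.1)&(ph[:,2]<.13)]
q=cv2.minAreaRect((ph[:,:2]*1000).astype(np.float32)); print(q,np.median(ph[:,2]))
E
```

```text
[[0.4952 0.0991 0.0774]
 [0.5627 0.1165 0.0771]
 [0.5789 0.0484 0.0767]
 [0.5126 0.0326 0.0772]] [0.5374 0.0741 0.0771]
58.831678241582495
59.184845014992696
915 59.0129255828484
((525.4111328125, -203.64566040039062), (26.89376449584961, 68.71794128417969), 44.991825103759766) 0.11475009988049717
```

```bash
python3 -m handwheel '[{"tx":-0.2,"ty":-0.4,"tz":0.1,"roll":0},{"tx":-0.34,"ty":-0.75,"tz":0.15,"roll":0},{"tx":-0.34,"ty":-0.75,"tz":0.15,"roll":0},{"tx":-0.34,"ty":-0.75,"tz":0.15,"roll":0},{"tx":-0.34,"ty":-0.75,"tz":0.15,"roll":0},{"tx":-0.34,"ty":-0.75,"tz":0.15,"roll":0},{"tx":-0.34,"ty":-0.75,"tz":0.15,"roll":0},{"tx":-0.15,"ty":-0.4,"tz":0,"roll":0.4},{"tx":0,"ty":0,"tz":0,"roll":0.8},{"tx":0,"ty":0,"tz":0,"roll":0.8},{"tx":0,"ty":0,"tz":0,"roll":0.44},{"tx":0,"ty":0,"tz":0,"roll":0}]'
python3 - <<'E'
from h import *
s=snap("wrist"); save(s,"w3.png"); c=cloud(s); np.save("w3.npy",c)
st=read_state(); e=st["eef_pos"]; print(e,st["tool_rot"],st["q"][5])
p=c.reshape(-1,3); p=p[np.hypot(p[:,0]-.5217,p[:,1]+.198)<.05]
for n,z0,z1 in(("headtube",.1,.125),("headtop",.1135,.125),("flange",.0735,.079)):
    q=p[(p[:,2]>z0)&(p[:,2]<z1)]; print(n,len(q),q.mean(0).round(4),cv2.minAreaRect((q[:,:2]*1000).astype(np.float32)))
    if n=="flange": print(cv2.minEnclosingCircle((q[:,:2]*1000).astype(np.float32)))
E
```

```text
time_s: 2.8
eef_pos: [0.5242, -0.1981, 0.2315]
tool_rot: [180.0, -0.0, 134.2]
force: [-0.5, -0.3, -0.1]
width: 0.999
finger_force: 0.0
[ 0.52424524 -0.19820748  0.23151827] [1.79996582e+02 1.01284920e-04 1.34299980e+02] 24.987665430891226
headtube 2342 [ 0.5214 -0.2     0.1144] ((524.9990234375, -203.5447998046875), (26.033811569213867, 66.13482666015625), 44.431758880615234)
headtop 1693 [ 0.5205 -0.1991  0.1158] ((524.916748046875, -203.46084594726562), (26.033811569213867, 63.186771392822266), 44.431758880615234)
flange 780 [ 0.5174 -0.1951  0.0759] ((518.5732421875, -197.1192169189453), (45.5594482421875, 39.39646530151367), 42.80780792236328)
((520.7590942382812, -199.4790496826172), 22.977752685546875)
```

View pics/w3.png

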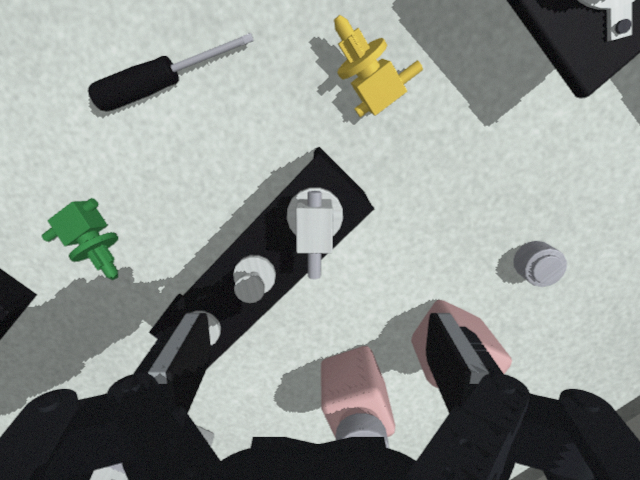

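Seen from close by, the pillar is at (315,230) with its long tube end downward, already aligned with the fingers. I'll correct by a few millimetres, descend and grip.

```bash
python3 -m handwheel '[{"tx":0.03,"ty":-0.06,"tz":0.2,"roll":0},{"tx":0,"ty":0,"tz":0.45,"roll":0},{"tx":0,"ty":0,"tz":0.45,"roll":0},{"tx":0,"ty":0,"tz":0.45,"roll":0},{"tx":0,"ty":0,"tz":0.45,"roll":0},{"tx":0,"ty":0,"tz":0.4,"roll":0},{"tx":0,"ty":0,"tz":0.3,"roll":0},{"tx":0,"ty":0,"tz":0.2,"roll":0},{"tx":0,"ty":0,"tz":0.07,"roll":0},{"tx":0,"ty":0,"tz":0,"roll":0},{"tx":0,"ty":0,"tz":0,"roll":0}]' && python3 -m handwheel '[{"tx":0,"ty":0,"tz":0,"roll":0},{"tx":0,"ty":0,"tz":0,"roll":0},{"tx":0,"ty":0,"tz":0,"roll":0},{"tx":0,"ty":0,"tz":0,"roll":0},{"tx":0,"ty":0,"tz":0,"roll":0},{"tx":0,"ty":0,"tz":0,"roll":0},{"tx":0,"ty":0,"tz":0,"roll":0},{"tx":0,"ty":0,"tz":0,"roll":0}]' 0 70
```

```text
time_s: 3.95
eef_pos: [0.5215, -0.2006, 0.0834]
tool_rot: [180.0, 0.1, 134.1]
force: [0.2, 0.1, 0.1]
width: 1.002
finger_force: 0.0
time_s: 4.75
eef_pos: [0.5214, -0.2005, 0.0832]
tool_rot: [180.0, 0.0, 134.1]
force: [-0.7, -0.2, 5.4]
width: 0.295
finger_force: 69.2
```

```bash
python3 -m handwheel '[{"tx":0,"ty":0,"tz":-0.1,"roll":0},{"tx":0,"ty":0,"tz":-0.25,"roll":0},{"tx":0,"ty":0,"tz":-0.4,"roll":0},{"tx":0,"ty":0,"tz":-0.4,"roll":0},{"tx":0,"ty":0,"tz":-0.4,"roll":0},{"tx":0,"ty":0,"tz":-0.4,"roll":0},{"tx":0,"ty":0,"tz":-0.3,"roll":0},{"tx":0,"ty":0,"tz":-0.15,"roll":0},{"tx":0,"ty":0,"tz":0,"roll":0},{"tx":0,"ty":0,"tz":0,"roll":0}]'
python3 - <<'E'
from h import *
s=snap("wrist"); save(s,"w4.png"); c=cloud(s); st=read_state(); e=st["eef_pos"]; print(e,st["tool_rot"],st["force"])
T=R.from_euler('xyz',st["tool_rot"],degrees=True).as_matrix()
p=(c.reshape(-1,3)-e)@T*1000; p=p[(np.abs(p[:,0])<60)&(np.abs(p[:,1])<24)&(p[:,2]>-60)&(p[:,2]<60)]
for z in range(-40,60,5):
    q=p[(p[:,2]>=z)&(p[:,2]<z+5)]
    if len(q)>5: print(z,len(q),q.min(0).round(),q.max(0).round())
E
```

```text
time_s: 5.75
eef_pos: [0.5208, -0.2004, 0.2024]
tool_rot: [-180.0, -0.0, 134.1]
force: [-0.3, 0.9, -1.9]
width: 0.293
finger_force: 68.7
[ 0.5206404  -0.20027738  0.20207556] [-1.79964242e+02 -6.55628346e-02  1.34116364e+02] [ 0.403618   -0.40675909 -0.8916121 ]
-40 1132 [-11. -24. -40.] [ 13.  22. -35.]
-35 7128 [-37. -24. -35.] [ 28.  24. -30.]
-30 2450 [-39. -24. -30.] [ 29.  24. -25.]
-25 779 [-36. -24. -25.] [ 28.  24. -20.]
-20 597 [  6. -24. -20.] [ 19.  24. -15.]
-15 536 [  7. -24. -15.] [ 18.  24. -10.]
-10 432 [  7. -24. -10.] [18. 24. -5.]
-5 85 [ 11. -20.  -5.] [18. 19. -3.]
5 2082 [ -0. -23.   5.] [24. 22. 10.]
10 143 [  8. -22.  10.] [24. 21. 13.]
```

View pics/w4.png

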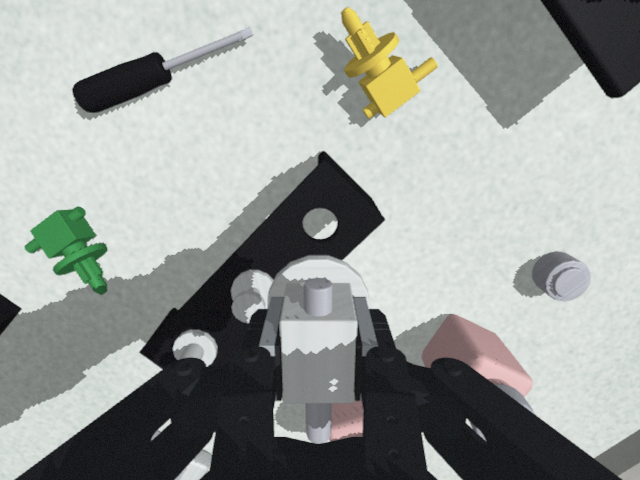

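The wrist view shows the pillar held squarely, with its flange arc at (320,260), and the hole left empty at (320,223). Next I carry it above the arm base and turn it.

```bash
python3 -m handwheel '[{"tx":0.2,"ty":0.22,"tz":0,"roll":0},{"tx":0.45,"ty":0.5,"tz":0,"roll":0},{"tx":0.5,"ty":0.55,"tz":0,"roll":0},{"tx":0.5,"ty":0.55,"tz":0,"roll":0},{"tx":0.5,"ty":0.55,"tz":0,"roll":0},{"tx":0.5,"ty":0.55,"tz":0,"roll":0},{"tx":0.5,"ty":0.55,"tz":0,"roll":0},{"tx":0.35,"ty":0.4,"tz":0,"roll":0},{"tx":0.18,"ty":0.19,"tz":0,"roll":-0.3},{"tx":0,"ty":0,"tz":0,"roll":-0.6},{"tx":0,"ty":0,"tz":0,"roll":-0.6},{"tx":0,"ty":0,"tz":0,"roll":-0.23}]' && python3 -m handwheel '[{"tx":0,"ty":0,"tz":0,"roll":0},{"tx":0,"ty":0,"tz":0,"roll":0},{"tx":0,"ty":0,"tz":0,"roll":0}]'
python3 -c "
from h import *
s=read_state();print(s['eef_pos'],s['tool_rot'],s['force'])
a=np.radians(s['tool_rot'][2]);d=np.array([.5385,.0733])-s['eef_pos'][:2]
print('mm tx,ty',1e3*(d@[np.cos(a),np.sin(a)]),1e3*(d@[np.sin(a),-np.cos(a)]))"
```

```text
time_s: 7.0
eef_pos: [0.5382, 0.0732, 0.2023]
tool_rot: [-179.9, -0.0, 149.3]
force: [0.1, -0.3, -1.0]
width: 0.293
finger_force: 68.6
time_s: 7.3
eef_pos: [0.5386, 0.0729, 0.2027]
tool_rot: [-180.0, -0.0, 148.9]
force: [0.5, -0.7, -1.9]
width: 0.298
finger_force: 68.6
[0.53858056 0.07285833 0.20265957] [-1.79983708e+02 -1.42092370e-02  1.48948594e+02] [ 0.5132121  -0.69755629 -1.90191268]
mm tx,ty 0.29683257721984496 0.3368267989699891
```

```bash
python3 -m handwheel '[{"tx":0,"ty":0,"tz":0.2,"roll":0},{"tx":0,"ty":0,"tz":0.25,"roll":0},{"tx":0,"ty":0,"tz":0.2,"roll":0},{"tx":0,"ty":0,"tz":0.15,"roll":0},{"tx":0,"ty":0,"tz":0.1,"roll":0},{"tx":0,"ty":0,"tz":0.1,"roll":0},{"tx":0,"ty":0,"tz":0.07,"roll":0},{"tx":0,"ty":0,"tz":0,"roll":0},{"tx":0,"ty":0,"tz":0,"roll":0}]' && python3 -m handwheel '[{"tx":0,"ty":0,"tz":0.04,"roll":0},{"tx":0,"ty":0,"tz":0.04,"roll":0},{"tx":0,"ty":0,"tz":0.04,"roll":0},{"tx":0,"ty":0,"tz":0.04,"roll":0},{"tx":0,"ty":0,"tz":0.04,"roll":0},{"tx":0,"ty":0,"tz":0,"roll":0}]'
```

```text
time_s: 8.2
eef_pos: [0.5389, 0.073, 0.1495]
tool_rot: [180.0, 0.0, 149.0]
force: [0.0, -0.4, -1.3]
width: 0.294
finger_force: 68.7
time_s: 8.8
eef_pos: [0.5385, 0.0729, 0.1389]
tool_rot: [-180.0, -0.0, 149.0]
force: [0.4, 0.4, -1.4]
width: 0.293
finger_force: 68.7
```

At 0.139 there is no contact force, so the splines are in the slots. I'll keep pressing.

```bash
python3 -m handwheel '[{"tx":0,"ty":0,"tz":0.04,"roll":0},{"tx":0,"ty":0,"tz":0.04,"roll":0},{"tx":0,"ty":0,"tz":0.04,"roll":0},{"tx":0,"ty":0,"tz":0.04,"roll":0},{"tx":0,"ty":0,"tz":0,"roll":0},{"tx":0,"ty":0,"tz":0,"roll":0}]' - 110 && python3 -m handwheel '[{"tx":0,"ty":0,"tz":0.04,"roll":0},{"tx":0,"ty":0,"tz":0.03,"roll":0},{"tx":0,"ty":0,"tz":0,"roll":0},{"tx":0,"ty":0,"tz":0,"roll":0}]'
```

```text
time_s: 9.4
eef_pos: [0.5387, 0.0729, 0.1317]
tool_rot: [180.0, 0.0, 149.0]
force: [-2.6, -1.2, 4.7]
width: 0.286
finger_force: 109.0
time_s: 9.8
eef_pos: [0.5388, 0.0729, 0.1285]
tool_rot: [180.0, 0.0, 149.0]
force: [-2.6, -0.8, 8.3]
width: 0.289
finger_force: 109.5
```

```bash
python3 -m handwheel '[{"tx":0,"ty":0,"tz":0.03,"roll":0},{"tx":0,"ty":0,"tz":0,"roll":0},{"tx":0,"ty":0,"tz":0,"roll":0}]' && python3 -m handwheel '[{"tx":0,"ty":0,"tz":0.02,"roll":0},{"tx":0,"ty":0,"tz":0,"roll":0},{"tx":0,"ty":0,"tz":0,"roll":0}]'
```

```text
time_s: 10.1
eef_pos: [0.5388, 0.073, 0.1273]
tool_rot: [180.0, 0.0, 149.0]
force: [-2.6, -0.1, 10.3]
width: 0.286
finger_force: 110.4
time_s: 10.4
eef_pos: [0.5388, 0.0729, 0.1272]
tool_rot: [179.9, 0.1, 149.0]
force: [-7.3, -0.0, 19.4]
width: 0.29
finger_force: 111.7
```

```bash
python3 -m handwheel '[{"tx":0,"ty":0,"tz":0.01,"roll":0},{"tx":0,"ty":0,"tz":0,"roll":0},{"tx":0,"ty":0,"tz":0,"roll":0},{"tx":0,"ty":0,"tz":0,"roll":0},{"tx":0,"ty":0,"tz":0,"roll":0}]'
python3 -c "
from h import *
s=snap('scene');cv2.imwrite('pics/s5.png',cv2.resize(s['image'][120:300,320:540,::-1],None,fx=3,fy=3,interpolation=2))"
```

```text
time_s: 10.9
eef_pos: [0.5388, 0.0729, 0.1272]
tool_rot: [179.9, 0.1, 149.0]
force: [-7.1, -1.4, 23.8]
width: 0.286
finger_force: 112.2
```

View pics/s5.png

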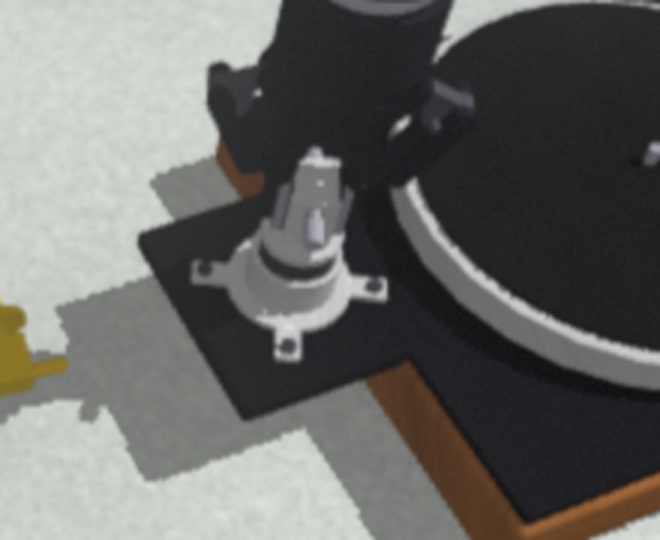

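The crop shows the pillar seated, with its flange on the dark ring just above the housing at (300,265). The height stays at 0.1272 as the force rises, which matches the ring's stop.

```bash
python3 -c "
from workcell import manip
print(manip.finish_job())"
```

```text
the job is handed in; nothing more can be done
None
```

The pillar was meshed with the arm base and pressed home to the ring's stop (about 24 N on the tool, height holding steady), and I handed the job in at about 11 s with the gripper still holding it down.

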